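Set the tape machine to the round mark and feed

TASK

A mailing tube is next to be sealed: with the fingertips, push the upright tab of the tape machine's selector around until it points at the round mark, then, once it stands there, press the feed button all the way down and let it come up again. Push the tab gently from the side without pinching it, and leave the jar, wooden lids, mailing tube and seed packet where they stand.

Things in the scene. Friction and masses are not known exactly. Their poses are not given: they have to be found in the camera images.
- machine: paper tape machine, a fixed grey cabinet 250 x 420 x 70 mm high with a flat top, standing on the table. Origin: on the table straight below the selector's axis, z up. In its own frame the cabinet spans x -110 to +140 mm and y -210 to +210 mm. On its top: the selector dial (centre x 0, y 0), four relief marks around it, the feed button at x 0, y +165 mm, and a roll of brown tape, 84 mm across, at y -205 to -150 mm, x -22 to +62 mm, standing up to 150 mm above the table.
- selector (a joint): angle of the selector in rad: 0 when the tab points along the machine's +x, growing anticlockwise seen from above; stops at -2.6 and +2.6. It turns freely but stiffly between the stops (0.2 N m, about 3 N at the tab), without clicks, and stays where it is left. The marks stand at -1.963, -0.654, +0.654 and +1.963. At the start it stands between the middle two marks.
- selector_axis (a point): centre of the dial's upper face, on the turning axis, 88 mm above the table. The dial is black, 116 mm across, with a flat cap 32 mm across and 6 mm high at its centre.
- tab_top (a point): middle of the upper edge of the selector's tab, 128 mm above the table and 65 mm from the axis. The tab is the only one: an upright aluminium fin on the dial's rim, 40 mm high above the dial, 10 mm thick, reaching 48 to 82 mm from the axis; it is pushed sideways.
- aim (a point): the point that the tab points at: on the line from the axis through the tab, 105 mm from the axis, at the height of the machine's top. It turns with the selector; lined up, it lies over the centre of a mark.
- mark_round: the round mark: a white plate 44 x 44 x 3 mm lying fixed on the machine's top, with a raised dark steel disc 32 mm across and 3 mm high. Origin: centre of its underside, 105 mm from the selector's axis. Which of the four places around the dial it has differs from run to run; the other three hold like plates with an open triangle, a cross and a bar.
- feed_top (a point): centre of the upper face of the feed button, a round grey key 36 mm across in a black housing on the machine's top; pressed straight down.
- feed (a joint): how far the feed button is pressed, in m: 0 up, 0.006 fully down; a spring brings it back, fully down takes 5 N.
- jar: green glass jar with a cork lid, 64 mm across, 100 mm high, loose; origin at the centre of its underside. Leave alone.
- lids: stack of round wooden lids, 76 mm across, 38 mm high, loose; origin at the centre of its underside. Leave alone.
- tube: short cardboard mailing tube with a white cap, 57 mm across, 130 mm high, standing loose; origin at the centre of its underside. Leave alone.
- packet: seed packet, 80 x 115 x 10 mm, lying loose; origin at the centre of its underside. Leave alone.

How it is judged:
By the outcome, as a careful person would: the job done as asked, in the order asked, and still so for the second after the job is handed in, with the robot touching nothing.
It also fails if it takes over 45 s, if anything falls off the work surface, if the arm or the gripper's body presses on something with over 40 N, if the wrist force passes 120 N, or if a joint passes its speed limit or range.

ROBOT

A 7-joint arm with a two-finger parallel gripper is mounted at the origin on the work surface. World frame = base frame: x ahead of the robot, y to its left, z up, the work surface at z = 0. Lengths are in m, angles in rad, forces in N, time in s.
With the tool pointing down it reaches from about 0.425 to 0.875 m from the base axis. Payload 4.7 kg.
Tool frame: the origin (TCP) lies at the very end of the fingers, on their centre line; the grasp point (between the pads) lies 19 mm behind it; z points along the fingers, y is the direction in which the jaws open and shut (so a half turn about z gives the same grasp; the last joint's range is limited). The gripper opens to 87 mm and grips with 3 to 60 N. Pads are 19 mm wide; open, the fingers measure 117 mm over their backs; the gripper's body (75 mm by 190 mm) begins 51 mm behind the grasp point.
Start: joints at [1.157, 0.321, -0.07, 1.45, 0.023, 1.371, -0.057], TCP at [0.27, -0.591, 0.223] pointing down, gripper open.
Joint ranges: [-2.86, 2.86], [-0.3, 2.09], [-1.38, 1.24], [0.06, 2.45], [-1.56, 4.7], [0.09, 2.05], [-2.69, 2.69]. Speed limits (rad/s): [2.57, 2.57, 3.14, 3.14, 3.14, 3.14, 3.14].

INTERFACE

Orientations are given as a rotation vector (axis times angle).
In Python, from bench import * gives the robot as it stands.
- The arm moves only by the shell command python3 -m jog 'ROWS' [OPENING] [FORCE]. ROWS is JSON, a list of rows, each a list of 4 numbers: the shift along the world's x, y, z in mm, then the turn about the world's z in rad. In form: [[x, y, z, twist], ...]. A call has exactly 8 rows; each row is the pose to reach, as a shift and turn from the pose commanded when the call began; what a row does not reach only later rows make up. A row lasts 1/8 s, in which the tool goes at most 62.5 mm and 10.7 degrees, less where a joint would pass 70% of its speed; a pose out of reach is approached as far as the arm can. A call with a gripper value outside its range is refused whole. OPENING is the opening, from -1 (shut) to 1 (fully open), set as the call begins (- or left out, the last holds). The fingers move at their own pace and stop on an object; FORCE is the grip in N (left out, the last holds). Time passes only in rows, so rows that repeat a pose let the fingers close, or fill a call up. It gives the time, the measured TCP pose, the force and the opening at its end, in the units of the state.
- get_state(): the state, without advancing time (a new reading comes with each control period).
- get_image(name): name is "scene" or "top" or "wrist"; returns a dict with "image" (420x560x3 uint8, red, green, blue), "fx", "fy", "cx", "cy" (pixels), "position" and "rotation" of the camera in the world; the wrist camera has in their place "tool_from_camera" (4x4, takes a point from camera to tool coordinates, whose origin is the TCP and whose axes are the flange's). Camera axes: x right, y down, z forward; pixel columns grow to the right and rows downward; lengths in m; the calibration is good to about 2 mm. A picture is of the moment at which its call begins: read the wrist's pose just before it. There is no depth.
- close_job(): hands the job in, once; it reports no verdict.
The state is a dict: "time": time; "joint_positions": joint angles; "qd": joint speeds; "joint_torque": joint torques, N m; "position": TCP position; "tool_rot": TCP orientation; "ft_force": force on the tool from outside, world axes, zero at the start; "torque": the same for the moment, N m; "grip_width": opening from 0.0 (shut) to 1.0 (fully open).
Only numpy, scipy, OpenCV 4.12 (cv2) and the standard library are available. Lean on these libraries where they do the work, as an engineer would, in place of code of your own. Each camera call takes 0.05 s, during which the arm holds its last target. There are 200 camera calls.

## Working session

There is one attempt and no reset: what is moved stays moved. The work goes in short steps, Python scripts to look and compute and a shell command to move; the robot and the scene stay as the last step left them, time stands still between calls to the robot, and variables do not carry over. Pictures are saved under pics/ and viewed, about 8 in all and at most 12, crops included, and the job is handed in when it is done.

```bash
mkdir -p pics; ls; cat > h.py <<'E'
from bench import *
import numpy as np, cv2
def snap(n,f):
    d=get_image(n); cv2.imwrite(f'pics/{f}.png',cv2.cvtColor(d['image'],cv2.COLOR_RGB2BGR)); return d
def cast(d,u,v,z):
    r=np.array(d['rotation'])@np.array([(u-d['cx'])/d['fx'],(v-d['cy'])/d['fy'],1]); p=np.array(d['position']); return p+r*(z-p[2])/r[2]
def proj(d,P):
    c=np.array(d['rotation']).T@(np.array(P)-np.array(d['position'])); return d['fx']*c[0]/c[2]+d['cx'],d['fy']*c[1]/c[2]+d['cy']
E
python3 - <<'E'
from h import *
import pickle
s=get_state(); print(s['time'],s['position'],s['tool_rot'],s['grip_width'])
D={}
for n in('top','scene'):
    d=snap(n,n); D[n]=d; print(n,d['position'],np.array(d['rotation']).round(3).tolist(),d['fx'],d['cx'],d['cy'])
pickle.dump(D,open('d0.pkl','wb'))
E
```

```text
pics
0.0 [ 0.26938885 -0.59093024  0.22144829] [-3.06816253e+00 -6.66595942e-01  8.58936023e-04] 0.9977503392412231
top [0.53060766 0.00284185 1.0483305 ] [-2.138, 2.185, -0.091] 428.86504561040107 288.16695330038505 216.39537772671554
scene [1.41894452 0.17454029 0.88737498] [-1.547, -1.962, 0.83] 396.13983584684615 282.769154693353 203.69449692462175
```

View pics/top.png

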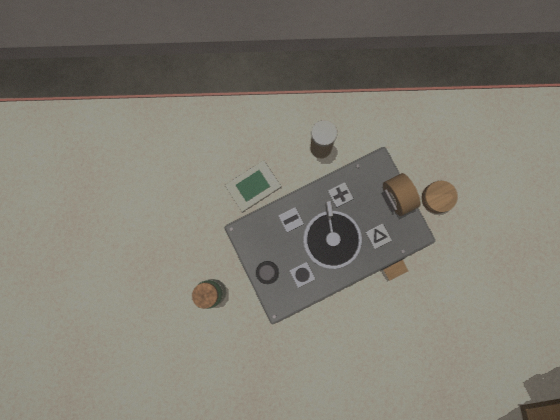

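View pics/scene.png

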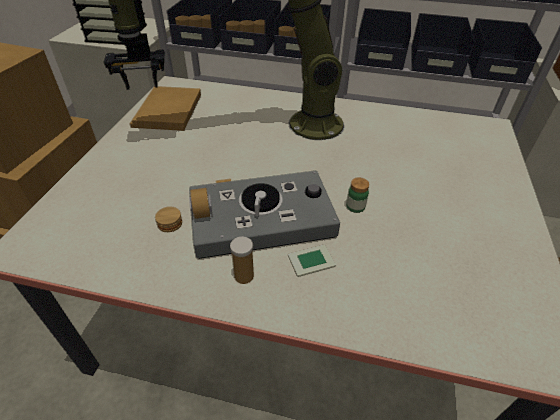

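The top view shows the tab at (330,207) pointing between cross (340,195) and bar (290,220). The round mark is at (302,275), the button at (267,272), and the roll is on the right. So machine +x points up-left, the round mark is at +1.963, and the tab must go anticlockwise.

```bash
cat >> h.py <<'E'
from scipy.spatial.transform import Rotation as R
def fix(d):
    d=dict(d); r=np.array(d['rotation']); d['rotation']=R.from_rotvec(r).as_matrix() if r.size==3 else r; return d
E
python3 - <<'E'
from h import *
import pickle
d=fix(pickle.load(open('d0.pkl','rb'))['top']); im=d['image']; hsv=cv2.cvtColor(im,cv2.COLOR_RGB2HSV)
def blobs(m,lo,hi,win):
    x0,y0,x1,y1=win; n,l,s,c=cv2.connectedComponentsWithStats(m[y0:y1,x0:x1].astype(np.uint8))
    return [(s[i][4],(c[i]+[x0,y0]).round(1)) for i in range(1,n) if lo<s[i][4]<hi]
W=(225,150,435,325)
white=(hsv[...,2]>150)&(hsv[...,1]<60)
print(hsv[275,302],hsv[267,302],hsv[240,333],hsv[240,310],hsv[272,267],hsv[272,259],hsv[260,250])
# plates: fill contours of bright
cs,_=cv2.findContours((hsv[...,2][150:325,225:435]>135).astype(np.uint8),cv2.RETR_EXTERNAL,cv2.CHAIN_APPROX_NONE)
for c in cs:
    a=cv2.contourArea(c)
    if 20<a<6000:
        r=cv2.minAreaRect(c); u,v=r[0][0]+225,r[0][1]+150; print(a,round(u,1),round(v,1),[round(x,1) for x in r[1]],cast(d,u,v,.073).round(4))
dark=hsv[...,2]<45
for b in blobs(dark,60,8000,W): print('dark',b,cast(d,*b[1],.073).round(4))
cv2.imwrite('pics/crop.png',cv2.cvtColor(cv2.resize(im[150:330,220:440],None,fx=3.5,fy=3.3,interpolation=cv2.INTER_CUBIC),cv2.COLOR_RGB2BGR))
E
```

```text
[170  11  67] [135   4 128] [132   8 154] [165  20  52] [ 6 13 98] [175  19  79] [ 18  12 110]
330.5 302.2 274.4 [18.8, 18.8] [ 0.4972 -0.0106  0.073 ]
118.5 332.8 238.8 [12.0, 12.7] [ 0.576  -0.0818  0.073 ]
1994.0 248.0 278.0 [46.0, 92.0] [0.4916 0.1119 0.073 ]
316.5 378.4 235.8 [18.8, 18.8] [ 0.5804 -0.1853  0.073 ]
205.0 290.8 219.1 [17.9, 18.3] [0.6229 0.0124 0.073 ]
170.5 430.0 218.2 [35.2, 10.1] [ 0.6179 -0.3037  0.073 ]
285.0 332.1 239.5 [57.5, 57.5] [ 0.5743 -0.0802  0.073 ]
71.0 430.0 201.5 [13.0, 8.0] [ 0.6561 -0.3058  0.073 ]
306.0 340.3 194.1 [18.3, 18.3] [ 0.6779 -0.1023  0.073 ]
1234.0 411.0 174.0 [48.0, 46.0] [ 0.7207 -0.2658  0.073 ]
5143.5 299.0 187.5 [75.0, 148.0] [ 0.6955 -0.008   0.073 ]
```

View pics/crop.png

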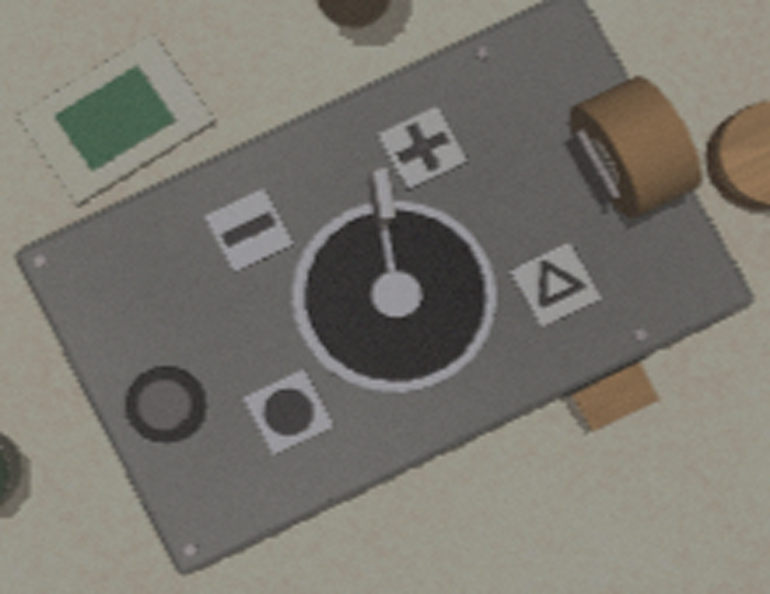

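The crop shows the tab fin at crop px (384,195), with the pointer line running to the cap at (396,294). The disc plate is at crop px (288,412) and the button at (165,404). Next I fit the machine pose.

```bash
cat > m.py <<'E'
from h import *
import pickle
d=fix(pickle.load(open('d0.pkl','rb'))['top'])
px={1.963:(302.2,274.4),-1.963:(378.4,235.8),.654:(290.8,219.1),-.654:(340.3,194.1)}
Q=np.array([cast(d,*p,.073)[:2] for p in px.values()]); M=np.array([[.105*np.cos(a),.105*np.sin(a)] for a in px])
qc,mc=Q.mean(0),M.mean(0); H=(M-mc).T@(Q-qc); yaw=np.arctan2(H[0,1]-H[1,0],H[0,0]+H[1,1])
Rm=np.array([[np.cos(yaw),-np.sin(yaw)],[np.sin(yaw),np.cos(yaw)]]); ax=qc-Rm@mc
E
python3 - <<'E'
from m import *
print('yaw',yaw,'axis',ax,'res mm',((ax+M@Rm.T)-Q)*1e3)
print('cap', cast(d,332.8,238.8,.094)[:2],'ring',cast(d,332.1,239.5,.080)[:2])
f=lambda u,v:(220+u/3.5,150+v/3.3)
btn=cast(d,*f(165,404),.08)[:2]; print('btn',btn,'pred',ax+Rm@[0,.165])
for (u,v),z in (((381,178),.128),((386,213),.107),((389,235),.089)):
    p=cast(d,*f(u,v),z)[:2]-ax; print('tab',np.arctan2(p[1],p[0])-yaw,np.hypot(*p))
s=get_state(); T=R.from_rotvec(s['tool_rot']).as_matrix(); print(T.round(3).tolist(), s['position'])
for a in (-.3,1.963): 
    t=yaw+a; print(a,'world ang',t, 'tab',ax+.065*np.array([np.cos(t),np.sin(t)]))
E
```

```text
yaw 0.44468853399957453 axis [ 0.57511202 -0.08072417] res mm [[-0.02561417  0.17415031]
 [ 0.19249187 -0.26846847]
 [-0.05610971  0.35382601]
 [-0.110768   -0.25950784]]
cap [ 0.57489368 -0.08009239] ring [ 0.5740012  -0.07968554]
btn [0.50338672 0.06797293] pred [0.50413286 0.0682287 ]
tab -0.3132380498192282 0.07427289232036072
tab -0.33842041891823704 0.0530069442639354
tab -0.37708972760955356 0.03959134484622065
[[0.91, 0.415, -0.001], [0.415, -0.91, 0.002], [-0.0, -0.002, -1.0]] [ 0.26942314 -0.59098448  0.221582  ]
-0.3 world ang 0.14468853399957454 tab [ 0.63943283 -0.0713522 ]
1.963 world ang 2.4076885339995746 tab [ 0.52684528 -0.03718888]
```

The fit is good, with residuals under 0.4 mm and the button matching to 0.8 mm. Axis is (0.575,-0.081), the tab's world angle is about 0.125, and the goal is 2.408. I'll move to the tab's clockwise side with the fingers shut.

```bash
python3 -m jog '[[36,46,0,-0.04],[72,92,0,-0.08],[108,138,0,-0.12],[144,184,0,-0.16],[180,230,0,-0.2],[216,276,0,-0.25],[252,322,0,-0.3],[288,368,0,-0.3]]' -1 20; python3 -m jog '[[36,42,0,0],[72,84,0,0],[88,106,0,0],[88,106,0,0],[88,106,-30,0],[88,106,-60,0],[88,106,-60,0],[88,106,-60,0]]'; python3 - <<'E'
from h import *
s=get_state();print(s['position'],s['tool_rot'],s['joint_positions'])
d=get_image('wrist'); T=np.array(d['tool_from_camera']);print(T.round(3).tolist(),d['fx'],d['cx'],d['cy'])
cv2.imwrite('pics/w1.png',cv2.cvtColor(d['image'],cv2.COLOR_RGB2BGR))
E
```

```text
time: 1.1
position: [0.5583, -0.2219, 0.2222]
tool_rot: [3.135, 0.199, -0.001]
ft_force: [1.3, -0.6, 0.0]
grip_width: 0.172
time: 2.1
position: [0.6459, -0.1186, 0.1638]
tool_rot: [3.134, 0.198, 0.002]
ft_force: [-0.6, -0.4, 0.6]
grip_width: 0.004
[ 0.64587975 -0.11856814  0.16377469] [3.13449030e+00 1.98488490e-01 1.78510843e-03] [ 0.43910729  0.39229565 -0.38679077  1.50019534  0.15190975  1.27744472
 -1.40923552]
[[0.0, -0.965, -0.262, 0.072], [1.0, -0.0, 0.001, -0.001], [-0.001, -0.262, 0.965, -0.162], [0.0, 0.0, 0.0, 1.0]] 294.79362603507116 279.16017426855376 219.9388307798707
```

View pics/w1.png

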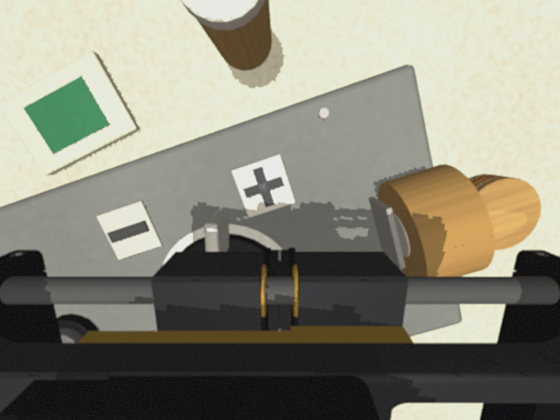

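The wrist view shows the tab at (215,235), left of the shut fingers at (280,265), with clear dial in between. I'll lower and approach.

```bash
python3 -m jog '[[0,0,-28,0],[0,0,-54,0],[0,0,-56,0],[-1,5,-56,0],[-1,10,-56,0],[-2,15,-56,0],[-2,15,-56,0],[-2,15,-56,0]]'; python3 - <<'E'
from h import *
print(get_state()['ft_force'])
E
python3 -m jog '[[0,2,0,0],[0,4,0,0],[-1,6,0,0],[-1,8,0,0],[-1,10,0,0],[-1,11,0,0],[-1,12,0,0],[-1,12,0,0]]'
```

```text
time: 3.15
position: [0.6437, -0.1026, 0.1067]
tool_rot: [3.135, 0.201, 0.0]
ft_force: [0.2, 0.6, -0.7]
grip_width: 0.008
[ 0.17539624  0.5639268  -0.65461382]
time: 4.15
position: [0.6427, -0.0904, 0.1066]
tool_rot: [3.135, 0.201, 0.0]
ft_force: [-0.2, -0.1, -0.4]
grip_width: 0.007
```

```bash
cat > arc.py <<'E'
from m import *
import sys
def P(t,s=.018): return ax+.065*np.array([np.cos(t),np.sin(t)])-s*np.array([-np.sin(t),np.cos(t)])
s=get_state(); T=R.from_rotvec(s['tool_rot']).as_matrix(); t0=np.arctan2(T[1,0],T[0,0]); p0=np.array(s['position'][:2])
q=p0-ax; c,n=np.cos(t0),np.sin(t0); print('tool ang',t0,'radial',q@[c,n],'s',-(q@[-n,c]),'F',s['ft_force'].round(1),s['time'])
E
python3 - <<'E'
from arc import *
for k in range(1,25):
    t=t0+.08*k; print(k,((P(t)-P(t0+.08*8*((k-1)//8)))*1e3).round(1))
E
```

```text
tool ang 0.12796993947291577 radial 0.06578567865901037 s 0.018171204751071944 F [-0.2 -0.1 -0.4] 4.15
1 [0.6 5.4]
2 [ 0.7 10.8]
3 [ 0.4 16.1]
4 [-0.4 21.5]
5 [-1.5 26.8]
6 [-3.1 31.9]
7 [-5.1 36.9]
8 [-7.5 41.8]
9 [-2.8  4.6]
10 [-5.9  9. ]
11 [-9.4 13.2]
12 [-13.1  17. ]
13 [-17.2  20.5]
14 [-21.6  23.7]
15 [-26.2  26.6]
16 [-31.  29.]
17 [-5.   2.1]
18 [-10.1   3.7]
19 [-15.4   5. ]
20 [-20.7   5.8]
21 [-26.1   6.2]
22 [-31.5   6.1]
23 [-36.8   5.7]
24 [-42.2   4.8]
```

```bash
python3 -m jog '[[0.6,5.4,0,0.08],[0.7,10.8,0,0.16],[0.4,16.1,0,0.24],[-0.4,21.5,0,0.32],[-1.5,26.8,0,0.4],[-3.1,31.9,0,0.48],[-5.1,36.9,0,0.56],[-7.5,41.8,0,0.64]]'; python3 - <<'E'
from arc import *
d=fix(snap('top','t2')); cv2.imwrite('pics/t2.png',cv2.cvtColor(cv2.resize(d['image'][150:330,220:440],None,fx=3.5,fy=3.3,interpolation=cv2.INTER_CUBIC),cv2.COLOR_RGB2BGR))
d=get_image('wrist');cv2.imwrite('pics/w2.png',cv2.cvtColor(d['image'],cv2.COLOR_RGB2BGR))
E
```

```text
time: 5.15
position: [0.6366, -0.0498, 0.107]
tool_rot: [2.91, 1.178, 0.004]
ft_force: [3.5, -1.6, -1.4]
grip_width: 0.008
tool ang 0.7693478422873528 radial 0.0656987681905161 s 0.020549118080173782 F [ 3.5 -1.6 -1.4] 5.15
```

View pics/w2.png

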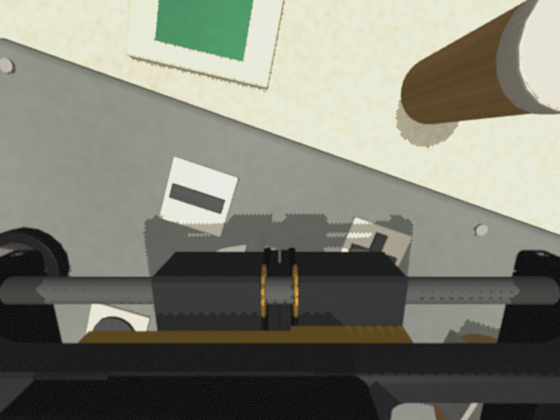

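The force is about 3.8 N against the push direction, so the tab is moving. Continuing the arc.

```bash
python3 -m jog '[[-2.8,4.6,0,0.08],[-5.9,9,0,0.16],[-9.4,13.2,0,0.24],[-13.1,17,0,0.32],[-17.2,20.5,0,0.4],[-21.6,23.7,0,0.48],[-26.2,26.6,0,0.56],[-31,29,0,0.64]]'; python3 -c 'from arc import *'; python3 -m jog '[[-5,2.1,0,0.08],[-10.1,3.7,0,0.16],[-15.4,5,0,0.24],[-20.7,5.8,0,0.32],[-26.1,6.2,0,0.4],[-31.5,6.1,0,0.48],[-36.8,5.7,0,0.56],[-42.2,4.8,0,0.64]]';  python3 - <<'E'
from arc import *
d=fix(snap('top','t3')); pickle.dump(d,open('d3.pkl','wb')); a=cv2.resize(d['image'][150:330,220:440],None,fx=3.5,fy=3.3,interpolation=cv2.INTER_CUBIC)[:290]
d=get_image('scene'); pickle.dump(d,open('s3.pkl','wb')); b=cv2.resize(d['image'][160:260,170:350],(770,428),interpolation=cv2.INTER_CUBIC)
a=cv2.resize(a,(440,166)) if 0 else a
cv2.imwrite('pics/c3.png',cv2.cvtColor(cv2.resize(np.vstack([a,b]),(640,600)),cv2.COLOR_RGB2BGR))
E
```

```text
time: 6.25
position: [0.6055, -0.0189, 0.1072]
tool_rot: [2.393, 2.034, 0.005]
ft_force: [3.4, 2.3, -0.5]
grip_width: 0.003
tool ang 1.4087979884324269 radial 0.06590829851809797 s 0.020035635981181365 F [ 3.4  2.3 -0.5] 6.25
time: 7.25
position: [0.5627, -0.0128, 0.1072]
tool_rot: [1.631, 2.684, 0.006]
ft_force: [2.2, 2.8, 0.0]
grip_width: 0.007
tool ang 2.049701067060349 radial 0.06599774833947 s 0.020326356129337607 F [2.2 2.8 0. ] 7.25
```

View pics/c3.png

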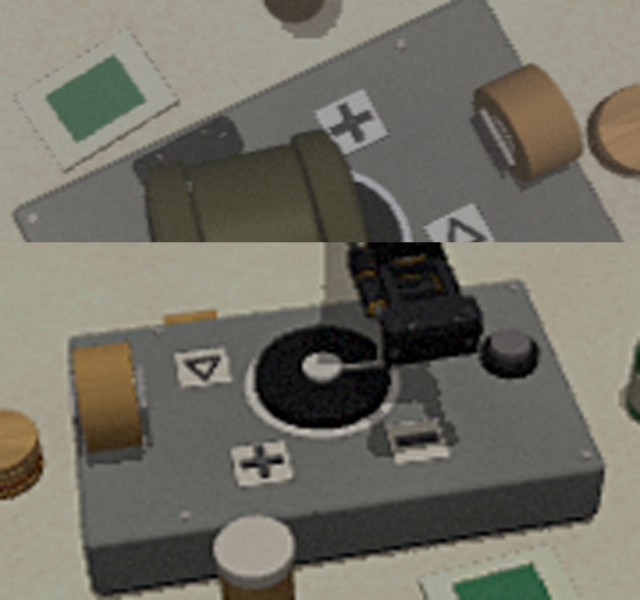

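The scene crop shows the pointer line running from the cap (322,368) to (385,366). I'll cast it to get the tab angle.

```bash
cat > ang.py <<'E'
from arc import *
def line(sd,lo,hi):
    # sample dial-top points r 20..46mm, find brightest angle per radius in scene view
    g=cv2.cvtColor(sd['image'],cv2.COLOR_RGB2GRAY).astype(float); out=[]
    A=np.arange(lo,hi,.01)
    for r in np.arange(.024,.045,.003):
        uv=np.array([proj(sd,[*(ax+r*np.array([np.cos(a),np.sin(a)])),.089]) for a in A],np.float32)
        v=cv2.remap(g.astype(np.float32),uv[:,:1],uv[:,1:],cv2.INTER_LINEAR)[:,0]
        w=np.clip(v-np.percentile(v,50)-25,0,None); i=v.argmax(); sl=slice(max(0,i-12),i+13)
        out.append((round(r,3),round(float((A[sl]*w[sl]).sum()/max(w[sl].sum(),1e-6)),3),int(v.max())))
    return out
E
python3 - <<'E'
from ang import *
D0=pickle.load(open('d0.pkl','rb'))
print('start top',line(fix(D0['top']),-.5,.8)); print('start scene',line(fix(D0['scene']),-.5,.8))
print('now',line(fix(pickle.load(open('s3.pkl','rb'))),1.4,2.6))
E
```

```text
tool ang 2.047358191569563 radial 0.0655535041884046 s 0.0192605473346196 F [1.3 2.3 0.1] 7.35
start top [(np.float64(0.024), 0.161, 134), (np.float64(0.027), 0.155, 131), (np.float64(0.03), 0.149, 128), (np.float64(0.033), 0.143, 133), (np.float64(0.036), 0.149, 140), (np.float64(0.039), 0.148, 133), (np.float64(0.042), 0.146, 131)]
start scene [(np.float64(0.024), -0.023, 160), (np.float64(0.027), 0.005, 161), (np.float64(0.03), 0.033, 161), (np.float64(0.033), 0.051, 161), (np.float64(0.036), 0.01, 158), (np.float64(0.039), 0.014, 151), (np.float64(0.042), 0.006, 110)]
now [(np.float64(0.024), 2.056, 110), (np.float64(0.027), 2.03, 119), (np.float64(0.03), 2.005, 113), (np.float64(0.033), 1.992, 108), (np.float64(0.036), 1.984, 90), (np.float64(0.039), 1.992, 81), (np.float64(0.042), 1.995, 74)]
```

```bash
python3 - <<'E'
from arc import *
for k in (.08,.16,.24,.32): print(k,((P(2.048+k)-P(2.048))*1e3).round(1))
t=2.368; print('back -t dir', -np.array([-np.sin(t),np.cos(t)]))
E
```

```text
tool ang 2.047358191569563 radial 0.0655535041884046 s 0.0192605473346196 F [1.3 2.3 0.1] 7.35
0.08 [-5.2 -1.3]
0.16 [-10.3  -3.1]
0.24 [-15.3  -5.2]
0.32 [-20.1  -7.7]
back -t dir [0.69870994 0.71540507]
```

```bash
python3 -m jog '[[-5.2,-1.3,0,0.08],[-10.3,-3.1,0,0.16],[-15.3,-5.2,0,0.24],[-20.1,-7.7,0,0.32],[-20.1,-7.7,0,0.32],[-20.1,-7.7,0,0.32],[-15,-2,0,0.32],[-10,3,0,0.32]]'; python3 -m jog '[[0,0,50,0],[0,0,100,0],[-10,50,110,0],[-30,100,110,0],[-50,150,110,0],[-70,200,110,0],[-80,250,110,0],[-90,290,110,0]]'; python3 - <<'E'
from ang import *
d=fix(snap('top','t4')); pickle.dump(d,open('d4.pkl','wb'))
print(line(d,1.6,3.0)); cv2.imwrite('pics/t4.png',cv2.cvtColor(cv2.resize(d['image'][150:330,220:440],None,fx=3.5,fy=3.3,interpolation=cv2.INTER_CUBIC),cv2.COLOR_RGB2BGR))
E
```

```text
time: 8.35
position: [0.5521, -0.0122, 0.1063]
tool_rot: [-1.187, -2.909, 0.001]
ft_force: [0.9, 0.1, -0.2]
grip_width: 0.003
time: 9.35
position: [0.4614, 0.2801, 0.2168]
tool_rot: [1.184, 2.909, 0.0]
ft_force: [0.5, -0.3, 0.4]
grip_width: 0.001
tool ang 2.36835636508832 radial 0.3334104731506479 s 0.17882398471198488 F [ 0.5 -0.3  0.4] 9.35
[(np.float64(0.024), 2.29, 163), (np.float64(0.027), 2.294, 162), (np.float64(0.03), 2.293, 160), (np.float64(0.033), 2.292, 156), (np.float64(0.036), 2.297, 156), (np.float64(0.039), 2.3, 155), (np.float64(0.042), 2.303, 151)]
```

View pics/t4.png

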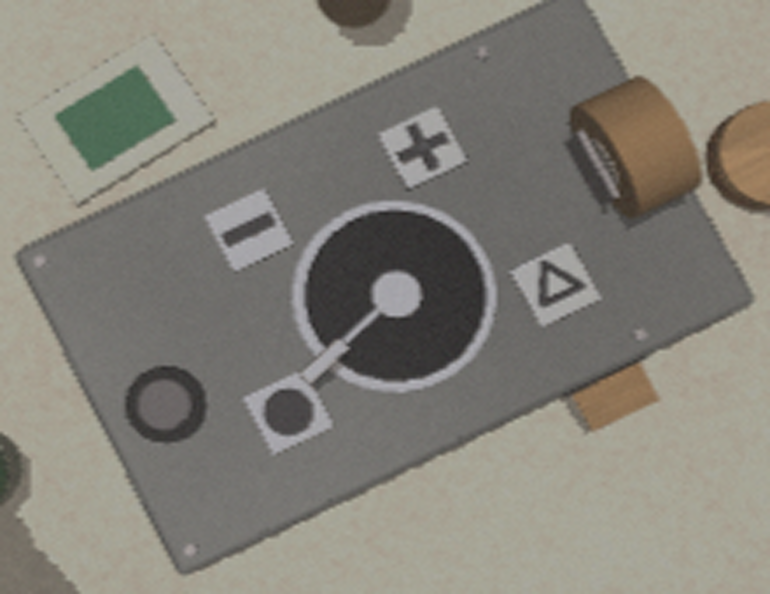

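The tab is at about 2.305 and must reach 2.408, so another +0.105 rad. I'll return by the reverse path and push the remainder.

```bash
python3 -m jog '[[10,-50,0,0],[25,-100,0,0],[40,-150,0,0],[60,-200,0,0],[80,-250,0,0],[90,-290,0,0],[90,-290,-50,0],[90,-290,-100,0]]'; python3 -m jog '[[0,0,-10,0],[-4,-4,-10,0],[-8,-8,-10,0],[-10.1,-10.7,-10,0],[-12,-12,-10,0.035],[-14,-13.3,-10,0.07],[-16,-14.6,-10,0.105],[-16,-14.6,-10,0.105]]'; python3 -c 'from arc import *';python3 -m jog '[[-16,-14.6,0,0],[5,5,0,0],[10,10,0,0],[10,10,50,0],[10,10,100,0],[0,60,110,0],[-20,110,110,0],[-40,160,110,0]]'
```

```text
time: 10.4
position: [0.5526, -0.0132, 0.1155]
tool_rot: [1.189, 2.907, -0.0]
ft_force: [0.1, -0.2, 0.1]
grip_width: 0.006
time: 11.4
position: [0.5375, -0.0261, 0.1082]
tool_rot: [1.03, 2.964, 0.002]
ft_force: [2.7, 1.1, 1.6]
grip_width: 0.002
tool ang 2.472335417510938 radial 0.06333856401785372 s 0.01950799583544715 F [2.7 1.1 1.6] 11.4
time: 12.4
position: [0.495, 0.1346, 0.2169]
tool_rot: [1.032, 2.967, -0.001]
ft_force: [-0.2, 0.5, -0.2]
grip_width: 0.008
```

My last call's first row was a mistake. It repeated the push shift, so the tab has probably overshot. Measuring.

```bash
python3 -m jog '[[-20,50,0,0],[-40,100,0,0],[-50,130,0,0],[-50,150,0,0],[-50,150,0,0],[-50,150,0,0],[-50,150,0,0],[-50,150,0,0]]'; python3 - <<'E'
from ang import *
d=fix(snap('top','t5')); pickle.dump(d,open('d5.pkl','wb'))
print(line(d,2.0,3.4)); cv2.imwrite('pics/t5.png',cv2.cvtColor(cv2.resize(d['image'][150:330,220:440],None,fx=3.5,fy=3.3,interpolation=cv2.INTER_CUBIC),cv2.COLOR_RGB2BGR))
print(np.array(get_state()['position']))
E
```

```text
time: 13.4
position: [0.4463, 0.2826, 0.2166]
tool_rot: [1.033, 2.966, -0.001]
ft_force: [0.2, 0.8, -0.4]
grip_width: 0.006
tool ang 2.471218498375552 radial 0.32663057301309656 s 0.20467519058295933 F [ 0.2  0.8 -0.4] 13.4
[(np.float64(0.024), 2.746, 152), (np.float64(0.027), 2.763, 146), (np.float64(0.03), 2.756, 145), (np.float64(0.033), 2.75, 142), (np.float64(0.036), 2.765, 143), (np.float64(0.039), 2.755, 147), (np.float64(0.042), 2.762, 140)]
[0.44624559 0.28280483 0.21659605]
```

View pics/t5.png

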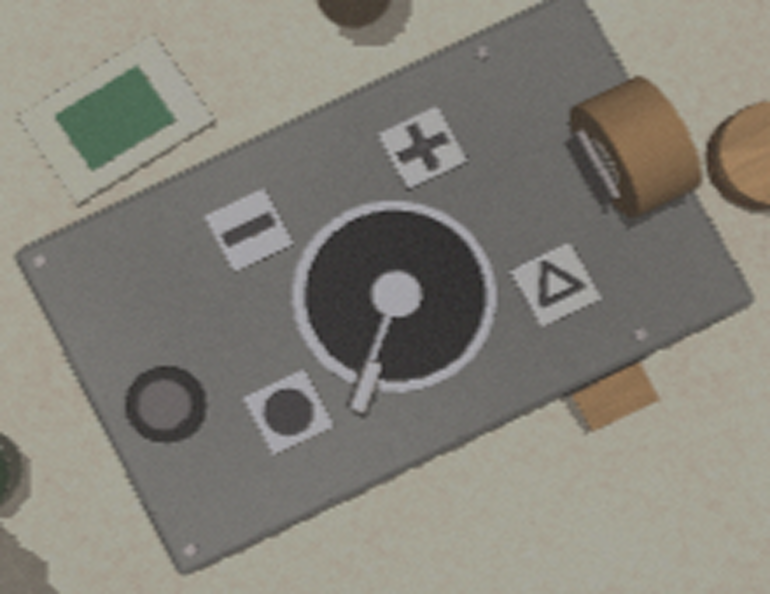

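It overshot to 2.76, which is short of the stop. I'll go round to the other side and push it back 0.35 rad clockwise.

```bash
python3 -m jog '[[8,-54,0,0.05],[16,-108,0,0.1],[24,-162,0,0.15],[32,-216,0,0.2],[40,-270,0,0.25],[48,-324,0,0.289],[54,-376,0,0.289],[54,-376,0,0.289]]'; python3 -m jog '[[0,0,-50,0],[0,0,-100,0],[0,0,-110,0],[0,0,-110,0],[4,10,-110,0],[8,20,-110,0],[8,20,-110,0],[8,20,-110,0]]'; python3 -c 'from arc import *'
```

```text
time: 14.45
position: [0.4994, -0.0981, 0.2161]
tool_rot: [-0.607, -3.082, 0.001]
ft_force: [-0.3, 0.7, 0.0]
grip_width: 0.006
time: 15.45
position: [0.5081, -0.0724, 0.1069]
tool_rot: [0.592, 3.085, -0.0]
ft_force: [-0.0, 0.3, -0.7]
grip_width: 0.006
tool ang 2.762188733219252 radial 0.06533186137182748 s -0.017098453897161196 F [-0.   0.3 -0.7] 15.45
```

```bash
python3 -m jog '[[1.3,2.4,0,0],[1.8,5.3,0,-0.044],[2.4,8.2,0,-0.088],[4.1,13.8,0,-0.176],[6.4,19.2,0,-0.264],[9,24.4,0,-0.352],[9,24.4,0,-0.352],[9,24.4,0,-0.352]]'; python3 -c 'from arc import *'; python3 -m jog '[[-4,-4,0,0],[-8,-8,0,0],[-8,-8,50,0],[-8,-8,100,0],[-15,50,110,0],[-25,100,110,0],[-35,150,110,0],[-45,200,110,0]]';  python3 -m jog '[[-10,50,0,0],[-20,100,0,0],[-20,120,0,0],[-20,120,0,0],[-20,120,0,0],[-20,120,0,0],[-20,120,0,0],[-20,120,0,0]]'; python3 - <<'E'
from ang import *
d=fix(snap('top','t6')); pickle.dump(d,open('d6.pkl','wb'))
print(line(d,1.8,3.0))
cv2.imwrite('pics/t6.png',cv2.cvtColor(cv2.resize(d['image'][150:330,220:440],None,fx=3.5,fy=3.3,interpolation=cv2.INTER_CUBIC),cv2.COLOR_RGB2BGR))
E
```

```text
time: 16.45
position: [0.5165, -0.0483, 0.1064]
tool_rot: [-1.122, -2.934, 0.001]
ft_force: [-0.6, -0.5, 2.1]
grip_width: 0.001
tool ang 2.4108791848120927 radial 0.06523277003213196 s -0.014987257101326869 F [-0.6 -0.5  2.1] 16.45
time: 17.45
position: [0.4716, 0.1531, 0.2168]
tool_rot: [1.124, 2.932, -0.0]
ft_force: [0.9, -0.6, -0.4]
grip_width: 0.006
time: 18.45
position: [0.4522, 0.2714, 0.2166]
tool_rot: [1.125, 2.933, -0.0]
ft_force: [0.2, 0.0, -0.3]
grip_width: 0.003
tool ang 2.4088035872382516 radial 0.32690093676213156 s 0.17950377637152024 F [ 0.2  0.  -0.3] 18.45
[(np.float64(0.024), 2.409, 154), (np.float64(0.027), 2.403, 162), (np.float64(0.03), 2.407, 158), (np.float64(0.033), 2.406, 144), (np.float64(0.036), 2.411, 144), (np.float64(0.039), 2.415, 147), (np.float64(0.042), 2.414, 155)]
```

View pics/t6.png

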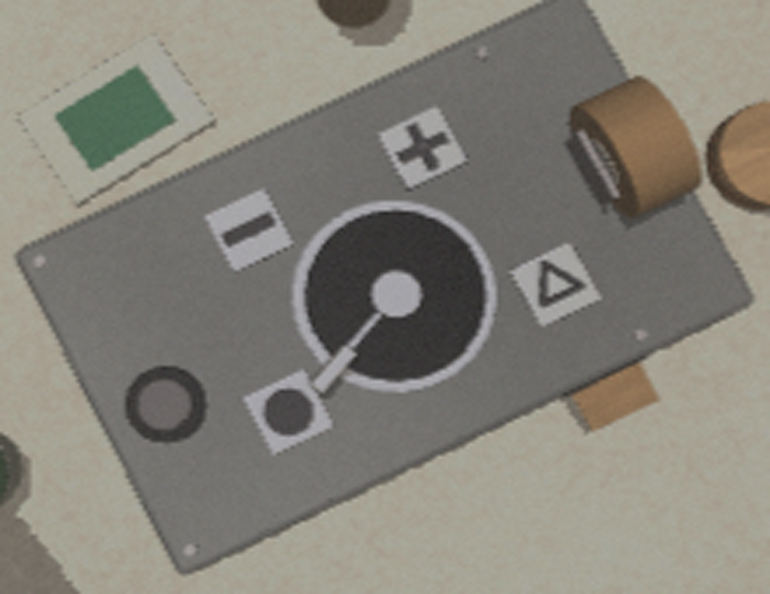

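The tab stands at about 2.41 against the mark at 2.408, pointing at the round disc, and nothing else has moved. Next I go over the button, turned so the gripper body stays off the tab.

```bash
python3 -m jog '[[10,-50,0,-0.13],[25,-100,0,-0.26],[40,-150,0,-0.39],[52,-203,0,-0.52],[52,-203,-40,-0.65],[52,-203,-80,-0.78],[52,-203,-110,-0.84],[52,-203,-110,-0.84]]'; python3 -m jog '[[0,0,-3,0],[0,0,-6,0],[0,0,-8,0],[0,0,-10,0],[0,0,-12,0],[0,0,-12,0],[0,0,-12,0],[0,0,-12,0]]'
```

```text
time: 19.5
position: [0.502, 0.0688, 0.1047]
tool_rot: [-2.219, -2.219, 0.005]
ft_force: [0.6, 0.9, -0.1]
grip_width: 0.003
time: 20.5
position: [0.504, 0.069, 0.0946]
tool_rot: [2.222, 2.22, 0.0]
ft_force: [0.3, 0.1, -0.1]
grip_width: 0.002
```

```bash
python3 -m jog '[[0,0,-2,0],[0,0,-4,0],[0,0,-6,0],[0,0,-6,0],[0,0,-6,0],[0,0,-6,0],[0,0,-6,0],[0,0,-6,0]]'; python3 -m jog '[[0,0,-1,0],[0,0,-2,0],[0,0,-3,0],[0,0,-3,0],[0,0,-3,0],[0,0,-3,0],[0,0,-3,0],[0,0,-3,0]]'
```

```text
time: 21.5
position: [0.5041, 0.069, 0.0887]
tool_rot: [2.222, 2.22, 0.0]
ft_force: [-0.5, -0.7, 3.3]
grip_width: 0.002
time: 22.5
position: [0.5041, 0.069, 0.0863]
tool_rot: [2.222, 2.22, -0.0]
ft_force: [-3.2, -0.6, 10.0]
grip_width: 0.006
```

```bash
python3 -m jog '[[0,0,-1,0],[0,0,-2,0],[0,0,-2,0],[0,0,-2,0],[0,0,-2,0],[0,0,-2,0],[0,0,-2,0],[0,0,-2,0]]'
```

```text
time: 23.5
position: [0.5042, 0.069, 0.0861]
tool_rot: [2.222, 2.219, -0.002]
ft_force: [-8.9, -2.5, 23.3]
grip_width: 0.003
```

The button has hit a hard stop: z stays at 0.0861 while the force climbs from 10 to 23 N. Releasing and checking.

```bash
python3 -m jog '[[0,0,2,0],[0,0,6,0],[0,0,20,0],[0,0,60,0],[0,0,110,0],[-10,50,130,0],[-20,100,130,0],[-40,150,130,0]]';  python3 -m jog '[[-10,50,0,0],[-10,50,0,0],[-10,50,0,0],[-10,50,0,0],[-10,50,0,0],[-10,50,0,0],[-10,50,0,0],[-10,50,0,0]]'; python3 - <<'E'
from ang import *
d=fix(get_image('top')); s=get_image('scene'); print(line(d,1.8,3.0)[::2])
d0=fix(pickle.load(open('d0.pkl','rb'))['top'])
df=(cv2.absdiff(d['image'],d0['image']).max(2)>40).astype(np.uint8); n,l,st,c=cv2.connectedComponentsWithStats(df); print([st[i].tolist() for i in range(1,n) if st[i][4]>15])
a=cv2.resize(d['image'][110:330,180:460],(640,400)); b=cv2.resize(s['image'][160:280,140:390],(640,200))
cv2.imwrite('pics/f.png',cv2.cvtColor(cv2.resize(np.vstack([d['image'][90:340],s['image'][130:290]]),(800,586)),cv2.COLOR_RGB2BGR))
E
```

```text
time: 24.5
position: [0.4636, 0.2201, 0.2141]
tool_rot: [2.224, 2.219, 0.001]
ft_force: [0.9, -0.2, -0.3]
grip_width: 0.008
time: 25.5
position: [0.454, 0.2689, 0.2136]
tool_rot: [2.223, 2.22, -0.0]
ft_force: [-0.1, 0.2, 0.2]
grip_width: 0.009
tool ang 1.5697204588321445 radial 0.3494604390469921 s -0.12151977060797184 F [-0.1  0.2  0.2] 25.5
[(np.float64(0.024), 2.408, 152), (np.float64(0.03), 2.406, 157), (np.float64(0.036), 2.412, 144), (np.float64(0.042), 2.415, 153)]
[[327, 202, 4, 9, 23], [326, 210, 7, 6, 18], [329, 219, 4, 13, 28], [314, 245, 15, 16, 59], [0, 251, 168, 169, 20307], [309, 262, 7, 6, 24], [185, 331, 6, 9, 19], [226, 332, 8, 6, 16], [523, 367, 37, 36, 898], [527, 404, 33, 16, 429], [498, 407, 24, 13, 158]]
```

View pics/f.png

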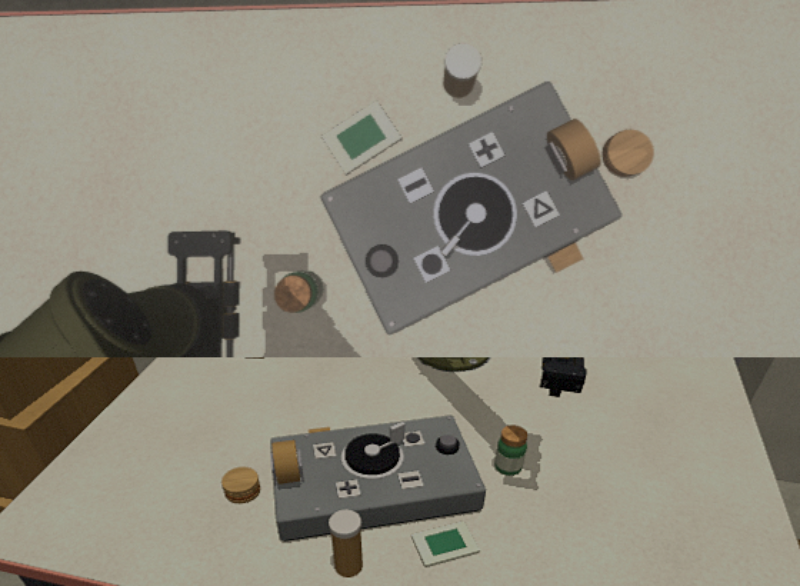

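The tab still points at the round mark. The button is up, and the jar, lids, tube and packet are unchanged. The arm is clear, so I'm handing in.

```bash
python3 -c 'from bench import *; print(close_job())'
```

```text
the job is handed in; nothing more can be done
None
```

The selector's tab now points at the round mark, and after that the feed button was pressed to its stop and released. I handed the job in at about 25.6 s.

- **Selector:** I pushed the tab round with the shut fingertips, without pinching it. The final check put it at a world angle of about 2.41 rad, against 2.408 for the mark.
- **One slip:** I typed one wrong row on the way and pushed the tab about 0.35 rad past the mark, short of the stop. I pushed it back from the other side and checked it before pressing the button.
- **Feed button:** It stopped hard, with the height steady at 86 mm while the force rose from 10 to 23 N. The last pictures show nothing different at the button from the first ones. The joint itself cannot be read.
- **Other things:** Comparing the first and last top views shows no change at the jar, lids, tube or packet. The differences are only the tab, the arm and the arm's shadow. The arm stood clear with about 0 N at the wrist when I handed in.

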